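Weigh a tape cartridge and dock it as full or empty

ROBOT

A 7-joint arm with a two-finger parallel gripper is mounted at the origin on the work surface. World frame = base frame: x ahead of the robot, y to its left, z up, the work surface at z = 0. Lengths are in m, angles in degrees, forces in N, time in s.
With the tool pointing down it reaches from about 0.4 to 0.85 m from the base axis. Payload 4.5 kg.
Tool frame: the origin (TCP) lies at the very end of the fingers, on their centre line; the grasp point (between the pads) lies 19 mm behind it (arm.tcp_to_grasp is the distance from the TCP to the grasp point, in m); z points along the fingers, y is the line along which they close (so a half turn about z gives the same grasp; the last joint's range is limited). The gripper opens to 85 mm and grips with 20 to 120 N. Pads are 22 mm wide; open, the fingers measure 114 mm over their backs; the gripper's body (76 mm by 85 mm) begins 54 mm behind the grasp point. The pads swing forward as they close: fully open they stand 13 mm farther back than shut.
Start: joints at [-65.959, 39.483, -11.15, 89.685, 9.013, 51.709, -12.324], TCP at [0.235, 0.579, 0.231] pointing down, gripper open.
Joint ranges: [-172.22, 172.22], [-26.19, 119.32], [-84.43, 86.54], [7.71, 146.69], [-57.33, 237.33], [2.42, 119.75], [-152.13, 152.13]. Speed limits (degrees/s): [147.25, 147.25, 180, 180, 180, 180, 180].

INTERFACE

Orientations are given as a 3x3 rotation matrix whose columns are the frame's x, y, z axes.
In Python, from rig import arm gives the robot as it stands.
- The arm moves only by the shell command python3 -m pendant 'ROWS' [OPENING] [FORCE]. ROWS is a JSON object whose one key "motion" holds a list of rows, each a list of 6 numbers: the shift along the tool's x, y, z in units of 40 mm (1.0 is 40 mm), then the turn, a rotation vector about the tool's x, y, z in units of 5 degrees (1.0 is 5 degrees). In form: {"motion": [[x, y, z, wx, wy, wz], ...]}. A call has 1 to 10 rows; each row shifts and turns the commanded pose from where the row before left it, along the tool's axes as they then stand; what a row does not reach is not made up. A row lasts 1/8 s, in which the tool goes at most 62.5 mm and 10.7 degrees, less where a joint would pass 70% of its speed; a pose out of reach is approached as far as the arm can. A call is refused whole if a number of a shift passes 1 or a number of a turn 1, either way. A call with a gripper value outside its range is refused whole. OPENING is the finger opening in mm, from 0 to 85.4, set as the call begins (- or left out, the last holds). The fingers move at their own pace and stop on an object; FORCE is the grip in N (left out, the last holds). Time passes only in rows, so rows that do not move let the fingers close. It gives the time, the measured TCP pose, the force, the opening and the grip force at its end, in the units of the state.
- arm.get_obs(): the state, without advancing time (a new reading comes with each control period).
- arm.read_camera(name): name is "scene" or "side" or "wrist"; returns (picture, depth): 420x560x3 uint8, red, green, blue; 420x560 float32, m along the optical axis (not along the pixel's ray), 0 where there is no reading.
- arm.camera_params(name): a dict with "fx", "fy", "cx", "cy" (pixels), "extrinsics" (4x4, takes a point from world to camera coordinates). Camera axes: x right, y up, looking along -z (the intrinsics and any distortion apply to the point x, -y, -z); pixel columns grow to the right and rows downward; lengths in m; the calibration is good to about 2 mm. A picture is of the moment at which its call begins: read the wrist's pose just before it. camera_params takes no time and is no camera call; for the wrist camera it gives the pose at the moment of the call.
- arm.sign_off(): hands the job in; it is judged then, once.
The state is a dict: "time_s": time; "joint_positions": joint angles; "joint_velocities": joint speeds; "tau": joint torques, N m; "eef_pos": TCP position; "orientation": TCP orientation; "contact_force": force on the tool from outside, world axes, zero at the start; "ft_torque": the same for the moment, N m; "gripper_width": finger opening in m; "grip_force": force on a finger pad.
Only numpy, scipy, OpenCV 4.12 (cv2) and the standard library are available. Lean on these libraries where they do the work, as an engineer would, in place of code of your own. Each camera call takes 0.05 s, during which the arm holds its last target. There are 200 camera calls.

TASK

Set the standing grey tape cartridge upright on the empty pan of the balance, let go and see whether it outweighs the counterweight. If its pan goes down it is full and goes into the dock with the round-headed post; if the pan stays up it is empty and goes into the plain dock. Put it upright into the pocket, feel for the sprung pad, press the cartridge down on it with about 14 N for a moment (under 20 N), then leave it there; be gentle, don't let the cartridge fall over, and leave the mug, the case and the screwdriver alone.

Things in the scene. Friction and masses are not known exactly. Their poses are not given: they have to be found in the camera images.
- cartridge: grey plastic data tape cartridge standing on edge: 22 mm thick along its x, 105 mm long along its y, 102 mm tall along z. Origin: centre of its underside. Loose; plain on the outside whether full or empty, mass 110 to 330 g. The two ends are alike for this job.
- balance: fixed balance: base 110 x 260 x 15 mm, two uprights 115 mm tall at its centre, a steel beam along y pivoted 105 mm up. The empty pan is at the +y end, 130 mm from the pivot; a fixed round steel counterweight (42 mm across) at the -y end. Origin: centre of the underside. It balances at a 220 g cartridge, wherever that stands on the pan.
- beam (a joint): beam tilt in rad: 0 level, -0.11 pan at its upper stop (as with the pan empty), +0.11 pan at its lower stop. A heavier cartridge than 220 g lets the pan sink in about a second, a lighter one leaves it up; damped. The pan moves about 14 mm up or down from level.
- pan_center (a point): centre of the top face of the pan's floor. The pan always stays level; its floor is 50 mm along the balance's x and 126 mm along its y inside a lip 4 mm high, so the cartridge stands on it with its length along the balance's y.
- dock_full: fixed white dock, for full cartridges. Origin: centre of its underside. Open-topped pocket centred on it, 25 mm along x, 109 mm along y; walls 7 mm, rim 60 mm above the table. A black sprung pad fills the pocket; its unloaded top is 15 to 37 mm above the table, different each time and not measured: feel for it. Told by a steel post with a round head, 95 mm tall, 75 mm from the origin towards -y.
- dock_empty: fixed white dock, for empty cartridges. Origin: centre of its underside. Open-topped pocket centred on it, 25 mm along x, 109 mm along y; walls 7 mm, rim 60 mm above the table. A black sprung pad fills the pocket; its unloaded top is 15 to 37 mm above the table, different each time and not measured: feel for it. It has no post.
- pad_full (a joint): how far the sprung pad in the dock with the post is pressed down, m: 0 unloaded, 2 N per mm, 13 mm at the very most. A resting cartridge presses it 0.5 to 1.7 mm.
- pad_empty (a joint): the same for the sprung pad in the plain dock.
- mug: white ceramic mug, 76 mm across, 85 mm tall; origin at the centre of its underside; bystander.
- case: black plastic cartridge case lying flat, 112 x 118 x 27 mm; origin at the centre of its underside; bystander.
- screwdriver: screwdriver lying on the table; bystander.
Mind the look-alikes: they are no part of the job. What is shaped like the dock_full but orange is not meant.

How it is judged (in metres and radians):
On the way, in this order (a step that is already met when the one before it is completed fails the run):
1. the cartridge stands on the pan by itself, let go, with the beam at rest (contact force between cartridge and balance above 0.6 N and contact force between cartridge and the fingers below 0.05 N and angle between cartridge's own z axis and vertical below 0.1 rad and horizontal distance between cartridge and pan_center below 0.03 m and velocity of joint beam between -0.1 and 0.1 rad/s and linear speed of cartridge below 0.03 m/s), for 0.4 s.
2. in a dock's pocket, the cartridge is pressed down on the sprung pad with at least 10 N (pad down 5 mm) (((x of cartridge in the frame of dock_full between -0.005 and 0.005 m and y of cartridge in the frame of dock_full between -0.006 and 0.006 m and z of cartridge in the frame of dock_full below 0.042 m and angle between cartridge's own z axis and vertical below 0.12 rad and value of joint pad_full above 0.005 m) or (x of cartridge in the frame of dock_empty between -0.005 and 0.005 m and y of cartridge in the frame of dock_empty between -0.006 and 0.006 m and z of cartridge in the frame of dock_empty below 0.042 m and angle between cartridge's own z axis and vertical below 0.12 rad and value of joint pad_empty above 0.005 m))), for 0.1 s.
At the end, for the whole second after the job is handed in: The cartridge stands released and still, upright within 0.12 rad, in the pocket of the right dock, its underside at most 42 mm above the dock's: in the dock with the post if it weighs more than 220 g, in the plain dock if less (within 5 percent of 220 g either is accepted) (((x of cartridge in the frame of dock_full between -0.005 and 0.005 m and y of cartridge in the frame of dock_full between -0.006 and 0.006 m and z of cartridge in the frame of dock_full below 0.042 m and angle between cartridge's own z axis and vertical below 0.12 rad and contact force between cartridge and dock_full above 2.05029 N) or (x of cartridge in the frame of dock_empty between -0.005 and 0.005 m and y of cartridge in the frame of dock_empty between -0.006 and 0.006 m and z of cartridge in the frame of dock_empty below 0.042 m and angle between cartridge's own z axis and vertical below 0.12 rad and contact force between cartridge and dock_empty between 0.5 and 2.26611 N)) and linear speed of cartridge below 0.02 m/s and contact force between cartridge and the fingers below 0.05 N); the robot touches nothing.
It fails at once if the pan is pressed or struck by the cartridge with more than 15 N (contact force between cartridge and balance above 15 N).
It fails at once if a sprung pad is pressed down more than 10 mm (20 N) (value of joint any of pad_full, pad_empty above 0.01 m).
It fails at once if the cartridge is forced against a dock with more than 25 N (contact force between cartridge and dock_full above 25 N or contact force between cartridge and dock_empty above 25 N).
It fails at once if the cartridge tips over (angle between cartridge's own z axis and vertical above 0.5 rad).
It fails at once if the mug, case or screwdriver is moved more than 15 mm (distance of any of mug, case, screwdriver from where it was at the start of the episode above 0.015 m).
It also fails if it takes over 67 s, if anything falls off the work surface, if the arm or the gripper's body presses on something with over 40 N, if the wrist force passes 120 N, or if a joint passes its speed limit or range.

## Working session

There is one attempt and no reset: what is moved stays moved. The work goes in short steps, Python scripts to look and compute and a shell command to move; the robot and the scene stay as the last step left them, time stands still between calls to the robot, and variables do not carry over. Pictures are saved under pics/ and viewed, at most 10 in all, crops included, and the job is handed in when it is done.

```bash
ls; mkdir -p pics; cat > h.py <<'E'
import numpy as np, cv2
from rig import arm
def shot(n):
    P=arm.camera_params(n); im,d=arm.read_camera(n); return im,d,P
def world(P,d):
    h,w=d.shape; v,u=np.mgrid[:h,:w]
    c=np.stack([(u-P['cx'])/P['fx']*d,-(v-P['cy'])/P['fy']*d,-d,np.ones_like(d)],-1)
    W=c@np.linalg.inv(np.array(P['extrinsics'])).T
    W=W[...,:3]; W[d<=0]=np.nan; return W
def save(im,n): cv2.imwrite('pics/'+n,cv2.cvtColor(im,cv2.COLOR_RGB2BGR))
E
python3 - <<'E'
from h import *
for n in ['scene','side']:
    im,d,P=shot(n); save(im,n+'0.png'); np.savez(n+'0.npz',im=im,d=d,W=world(P,d)); print(n,P)
o=arm.get_obs(); print(o['eef_pos'],o['orientation'],o['time_s'])
E
```

```text
pics
scene {'fx': 445.90393475124586, 'fy': 445.90393475124586, 'cx': 285.35283260716386, 'cy': 203.49622598695447, 'extrinsics': array([[ 0.77451151,  0.63238725,  0.01477445, -0.43458406],
       [-0.45552534,  0.54139113,  0.70667695,  0.20533043],
       [ 0.43889473, -0.55405957,  0.70738208, -1.40990479],
       [ 0.        ,  0.        ,  0.        ,  1.        ]])}
side {'fx': 531.45239441009, 'fy': 531.45239441009, 'cx': 276.0303066327696, 'cy': 212.61185890798208, 'extrinsics': array([[-0.9695544 , -0.24458176, -0.01200099,  0.5672698 ],
       [ 0.1556648 , -0.6534256 ,  0.7408127 , -0.16424083],
       [-0.18903103,  0.71639008,  0.67160444, -1.61269638],
       [ 0.        ,  0.        ,  0.        ,  1.        ]])}
[0.23500854 0.57847855 0.23052504] [[-9.26528297e-01  3.76224722e-01 -5.23549398e-04]
 [ 3.76225060e-01  9.26526814e-01 -1.66378906e-03]
 [-1.40876019e-04 -1.73852004e-03 -9.99998479e-01]] 0.1
```

View pics/scene0.png

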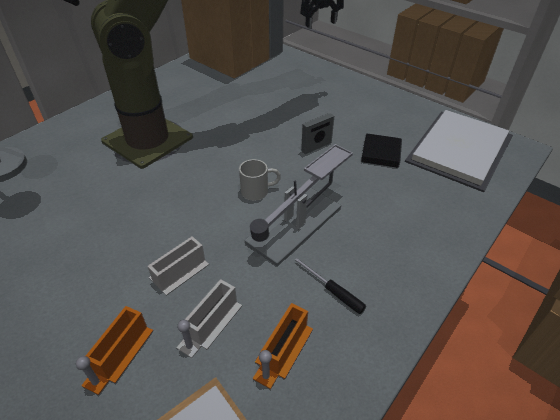

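View pics/side0.png

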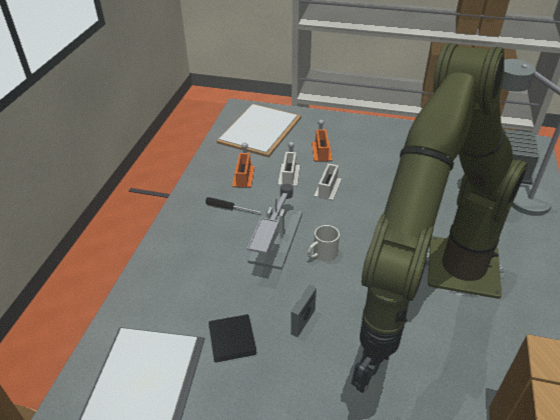

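The scene view shows:
- the cartridge at (317,133)
- the balance, with its pan at (328,162)
- the plain white dock at (177,265)
- the white dock with a post at (210,312)
- two orange docks with posts at (118,343) and (283,342), which are look-alikes

The side view agrees: cartridge (303,311), pan (265,236), post dock (288,165), plain dock (328,180). The white dock with the round-headed post is dock_full.

```bash
python3 - <<'E'
from h import *
pts={'scene':dict(cart=(317,135),pan=(328,162),full=(210,312),empty=(177,265),mug=(254,180),cw=(260,230)),
'side':dict(cart=(303,311),pan=(265,236),full=(288,168),empty=(328,182),mug=(325,240),cw=(287,190))}
for n in pts:
    z=np.load(n+'0.npz'); W=z['W']; im=z['im']
    for k,(u,v) in pts[n].items():
        print(n,k,W[v,u].round(3),im[v,u])
    save(cv2.resize(im[110:390,130:370] if n=='scene' else im[120:350,190:370],None,fx=2.1 if n=='scene' else 2.6,fy=2.1 if n=='scene' else 2.6,interpolation=cv2.INTER_CUBIC),n+'c.png')
# top surfaces by height clusters, merged clouds
for n in pts:
    W=np.load(n+'0.npz')['W']; 
    for nm,c,lo,hi,r in [('cart',(0.36,.3),.08,.13,.15)]:
        pass
    m=(abs(W[...,2]-0)<.01); print(n,'table z',np.nanmedian(W[...,2][m]))
E
```

```text
scene cart [0.439 0.299 0.055] [15 17 18]
scene pan [0.588 0.135 0.134] [127 127 136]
scene full [ 0.632 -0.331  0.058] [156 158 157]
scene empty [ 0.485 -0.292  0.051] [71 71 70]
scene mug [0.445 0.011 0.075] [77 78 76]
scene cw [ 0.592 -0.13   0.106] [65 65 70]
side cart [0.425 0.343 0.088] [46 50 50]
side pan [0.579 0.148 0.14 ] [165 169 174]
side full [ 0.625 -0.34   0.013] [54 56 53]
side empty [ 0.466 -0.284  0.02 ] [76 77 73]
side mug [0.424 0.006 0.021] [110 114 105]
side cw [ 0.574 -0.106  0.107] [82 83 83]
scene table z -0.0001953328726902459
side table z 0.0006568981013757025
```

View pics/scenec.png

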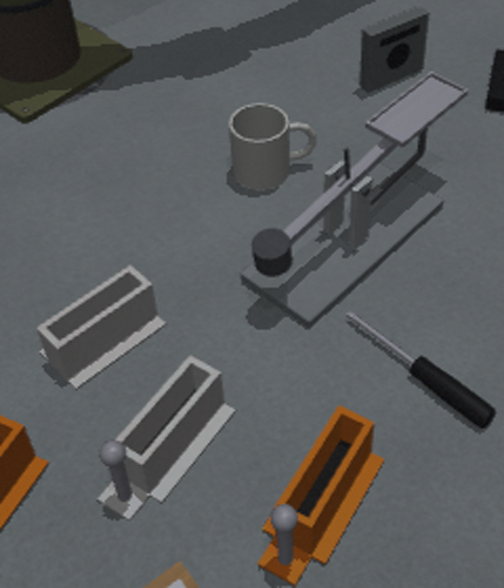

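The crop confirms the candidates. Of the white docks, (210,312) carries the round-headed post, so it is dock_full. (177,265) has no post, so it is dock_empty. The ones at (118,343) and (283,342) are orange and not meant. Next I measure the top faces from both views.

```bash
cat >> h.py <<'E'
def rects(W,tag,regs):
    for nm,c,r,lo,hi in regs:
        m=(W[...,2]>lo)&(W[...,2]<hi)&(np.hypot(W[...,0]-c[0],W[...,1]-c[1])<r)
        m=m.astype(np.uint8); m=m
        p=W[m>0]
        if len(p)<20: print(tag,nm,'few',len(p)); continue
        med=np.median(p[:,2]); 
        (cx,cy),(a,b),_=R=cv2.minAreaRect(p[:,:2].astype(np.float32)*1000)
        bx=cv2.boxPoints(R); e=[bx[1]-bx[0],bx[2]-bx[1]]; L=max(e,key=np.linalg.norm)
        ang=np.degrees(np.arctan2(L[1],L[0]))%180
        print(tag,nm,len(p),'c',round(cx,1),round(cy,1),'size',round(a,1),round(b,1),'long axis deg',round(ang,1),'z med %.4f p98 %.4f'%(med,np.percentile(p[:,2],98)))
REG=[('cart',(.43,.32),.1,.095,.115),('pan',(.585,.14),.1,.115,.155),('full',(.63,-.335),.075,.053,.07),('empty',(.475,-.29),.085,.053,.07),('mug',(.43,.0),.09,.075,.095),('base',(.585,.0),.2,.009,.02)]
E
python3 - <<'E'
from h import *
for n in ['scene','side']: rects(np.load(n+'0.npz')['W'],n,REG)
E
```

```text
scene cart 199 c 431.5 310.7 size 107.6 27.4 long axis deg 72.4 z med 0.1005 p98 0.1042
scene pan 906 c 587.1 123.3 size 166.1 58.6 long axis deg 88.4 z med 0.1351 p98 0.1404
scene full 576 c 620.3 -331.4 size 41.6 139.4 long axis deg 97.7 z med 0.0591 p98 0.0643
scene empty 512 c 466.4 -279.6 size 124.2 43.9 long axis deg 85.5 z med 0.0590 p98 0.0623
scene mug 217 c 417.4 35.6 size 77.9 76.2 long axis deg 1.6 z med 0.0822 p98 0.0869
scene base 2617 c 566.6 -21.3 size 274.5 306.3 long axis deg 117.4 z med 0.0147 p98 0.0184
side cart 291 c 429.3 314.5 size 108.2 25.0 long axis deg 74.1 z med 0.1021 p98 0.1066
side pan 691 c 585.1 125.7 size 169.4 57.6 long axis deg 88.3 z med 0.1362 p98 0.1430
side full 117 c 616.7 -328.7 size 39.6 131.4 long axis deg 97.2 z med 0.0599 p98 0.0672
side empty 157 c 463.9 -277.8 size 131.1 41.7 long axis deg 85.4 z med 0.0595 p98 0.0670
side mug 192 c 415.1 42.3 size 74.7 88.5 long axis deg 90.7 z med 0.0822 p98 0.0892
side base 1258 c 585.4 24.5 size 332.0 337.7 long axis deg 108.4 z med 0.0152 p98 0.0197
```

```bash
cat >> h.py <<'E'
from scipy.spatial.transform import Rotation as Ro
def go(x,y,z,yaw):
    """remaining shift (units 40 mm, present tool axes) and turn (units 5 deg) to TCP x,y,z, tool y at yaw deg, tool down"""
    o=arm.get_obs(); R=np.array(o['orientation']); p=np.array(o['eef_pos'])
    a=np.radians(yaw); yv=np.array([np.cos(a),np.sin(a),0]); zv=np.array([0,0,-1.]); T=np.stack([np.cross(yv,zv),yv,zv],1)
    s=R.T@(np.array([x,y,z])-p)/.04; w=np.degrees(Ro.from_matrix(R.T@T).as_rotvec())/5
    print('t',round(o['time_s'],2),'p',p.round(4),'yaw',np.degrees(np.arctan2(R[1,1],R[0,1])).round(2),'F',np.round(o['contact_force'],2),'w',round(o['gripper_width'],4))
    print('shift in present axes',s.round(3),'in target axes',(T.T@(np.array([x,y,z])-p)/.04).round(3),'turn',w.round(3))
E
python3 -m pendant '{"motion":[[0,0,0,0,0,1],[0,0,0,0,0,1],[0,0,0,0,0,1],[0,0,0,0,0,1],[0,0,0,0,0,1],[0,0,0,0,0,1],[0,0,0,0,0,1],[0,0,0,0,0,1],[0,0,0,0,0,1],[0,0,0,0,0,1]]}' 85 40
python3 -m pendant '{"motion":[[0,0,0,0,0,1],[0,0,0,0,0,1],[0,0,0,0,0,1],[0,0,0,0,0,1],[0,0,0,0,0,1],[0,0,0,0,0,1],[0,0,0,0,0,1],[0,0,0,0,0,0]]}'
python3 -c "
from h import *
go(.43,.313,.25,-17)"
```

```text
time_s: 1.35
eef_pos: [0.2349, 0.5787, 0.2308]
orientation: [[-0.305, 0.952, -0.0], [0.952, 0.305, -0.001], [-0.001, -0.001, -1.0]]
contact_force: [0.5, 0.1, -0.9]
gripper_width: 0.085
grip_force: 0.0
time_s: 2.35
eef_pos: [0.2349, 0.5788, 0.2309]
orientation: [[0.293, 0.956, -0.0], [0.956, -0.293, -0.001], [-0.001, 0.0, -1.0]]
contact_force: [-0.4, -0.5, 0.2]
gripper_width: 0.0848
grip_force: 0.0
t 2.35 p [0.2349 0.5788 0.2309] yaw -17.04 F [-0.39 -0.47  0.16] w 0.0848
shift in present axes [-4.925  6.611 -0.473] in target axes [-4.929  6.607 -0.479] turn [ 0.002  0.011 -0.008]
```

```bash
python3 -m pendant '{"motion":[[-0.6,0.8,-0.06,0,0,0],[-0.6,0.8,-0.06,0,0,0],[-0.6,0.8,-0.06,0,0,0],[-0.6,0.8,-0.06,0,0,0],[-0.6,0.8,-0.06,0,0,0],[-0.6,0.8,-0.06,0,0,0],[-0.6,0.8,-0.06,0,0,0],[-0.6,0.8,-0.06,0,0,0],[-0.13,0.21,0,0,0,0],[0,0,0,0,0,0]]}'
python3 - <<'E'
from h import *
go(.43,.313,.25,-17)
im,d,P=shot('wrist'); save(im,'w1.png'); W=world(P,d); np.savez('w1.npz',im=im,d=d,W=W); rects(W,'wrist',REG)
print(np.linalg.inv(P['extrinsics']).round(3),P['fx'])
E
```

```text
time_s: 3.6
eef_pos: [0.4299, 0.3128, 0.2504]
orientation: [[0.294, 0.956, -0.0], [0.956, -0.294, 0.0], [0.0, -0.0, -1.0]]
contact_force: [0.4, 1.0, -0.7]
gripper_width: 0.0849
grip_force: 0.0
t 3.6 p [0.4299 0.3128 0.2504] yaw -17.11 F [ 0.44  0.98 -0.74] w 0.0849
shift in present axes [0.005 0.    0.011] in target axes [0.005 0.    0.011] turn [-0.005 -0.003 -0.022]
wrist cart 2155 c 430.9 313.7 size 104.9 22.0 long axis deg 74.2 z med 0.1030 p98 0.1044
wrist pan 3244 c 588.2 139.7 size 133.2 57.4 long axis deg 88.5 z med 0.1367 p98 0.1412
wrist full few 0
wrist empty few 0
wrist mug few 4
wrist base 1699 c 583.3 -3.6 size 242.9 318.7 long axis deg 120.4 z med 0.0162 p98 0.0184
[[ 0.956  0.282  0.08   0.451]
 [-0.293  0.92   0.259  0.379]
 [ 0.    -0.271  0.962  0.394]
 [ 0.     0.     0.     1.   ]] 292.97020559879894
```

View pics/w1.png

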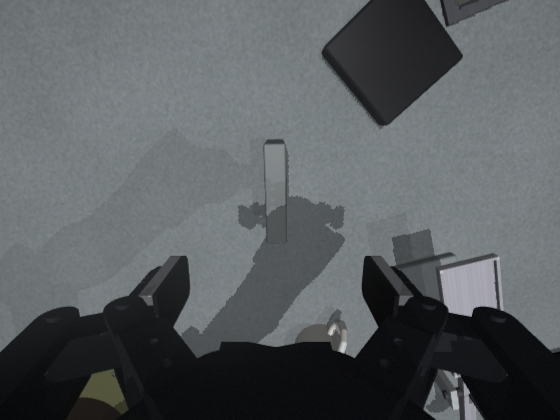

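The wrist view shows the cartridge's top edge at about (275,190) and the pan at (470,290). Its measurement agrees with the other views: top at z 0.103, 105 x 22 mm. I'll descend and grasp.

```bash
python3 -m pendant '{"motion":[[0.03,0.02,0.8,0,0,-0.26],[0,0,0.9,0,0,0],[0,0,0.9,0,0,0],[0,0,0.9,0,0,0],[0,0,0.7,0,0,0],[0,0,0.4,0,0,0],[0,0,0.1,0,0,0],[0,0,0,0,0,0],[0,0,0,0,0,0]]}'
python3 -c "
from h import *
go(.431,.3137,.062,-15.8)"
python3 -m pendant '{"motion":[[0,0,0,0,0,0],[0,0,0,0,0,0],[0,0,0,0,0,0],[0,0,0,0,0,0],[0,0,0,0,0,0],[0,0,0,0,0,0],[0,0,0,0,0,0],[0,0,0,0,0,0]]}' 0 60
```

```text
time_s: 4.78
eef_pos: [0.4315, 0.3143, 0.0634]
orientation: [[0.272, 0.962, 0.001], [0.962, -0.272, 0.001], [0.002, 0.001, -1.0]]
contact_force: [-0.6, -0.1, 0.0]
gripper_width: 0.0852
grip_force: 0.0
t 4.78 p [0.4315 0.3143 0.0634] yaw -15.8 F [-0.58 -0.05  0.05] w 0.0852
shift in present axes [-0.017 -0.009  0.035] in target axes [-0.017 -0.009  0.035] turn [ 0.012 -0.018 -0.001]
time_s: 5.78
eef_pos: [0.431, 0.3138, 0.0626]
orientation: [[0.272, 0.962, 0.0], [0.962, -0.272, 0.0], [0.0, 0.0, -1.0]]
contact_force: [-0.1, -0.2, 5.2]
gripper_width: 0.0211
grip_force: 59.0
```

```bash
python3 -m pendant '{"motion":[[0,0,-0.2,0,0,0],[0,0,-0.6,0,0,0],[0,0,-0.8,0,0,0],[0,0,-0.8,0,0,0],[0,0,-0.8,0,0,-0.72],[0,0,-0.8,0,0,-0.72],[0,0,-0.6,0,0,-0.72],[0,0,-0.2,0,0,-0.7],[0,0,0,0,0,0]]}'
python3 - <<'E'
from h import *
go(.588,.1395,.25,-1.5)
E
```

```text
time_s: 6.9
eef_pos: [0.431, 0.3137, 0.255]
orientation: [[0.027, 1.0, 0.001], [1.0, -0.027, 0.001], [0.001, 0.001, -1.0]]
contact_force: [0.3, -0.2, -2.4]
gripper_width: 0.0214
grip_force: 58.8
t 6.9 p [0.431  0.3137 0.255 ] yaw -1.54 F [ 0.34 -0.22 -2.44] w 0.0214
shift in present axes [-4.248  4.04   0.124] in target axes [-4.251  4.037  0.125] turn [ 0.007 -0.008 -0.009]
```

```bash
python3 -m pendant '{"motion":[[-0.3,0.3,0,0,0,0],[-0.6,0.6,0,0,0,0],[-0.7,0.65,0,0,0,0],[-0.7,0.65,0,0,0,0],[-0.7,0.65,0,0,0,0],[-0.6,0.6,0,0,0,0],[-0.4,0.4,0,0,0,0],[-0.25,0.19,0,0,0,0],[0,0,0,0,0,0],[0,0,0,0,0,0]]}'
python3 - <<'E'
from h import *
go(.588,.1395,.25,-1.5)
im,d,P=shot('side'); W=world(P,d); save(im,'s2.png')
rects(W,'cart',[('top',(.588,.14),.08,.285,.305),('pan',(.588,.14),.08,.125,.15)])
im,d,P=shot('scene'); W=world(P,d)
rects(W,'scene',[('pan',(.588,.14),.08,.125,.15)])
im,d,P=shot('wrist'); W=world(P,d); rects(W,'wrist',REG+[('ctop',(.588,.14),.1,.28,.31)])
o=arm.get_obs(); print(o['contact_force'])
E
```

```text
time_s: 8.15
eef_pos: [0.5871, 0.1412, 0.2544]
orientation: [[0.024, 1.0, -0.001], [1.0, -0.024, 0.001], [0.001, -0.001, -1.0]]
contact_force: [-0.4, 0.5, -1.8]
gripper_width: 0.021
grip_force: 58.9
t 8.15 p [0.5871 0.1412 0.2544] yaw -1.38 F [-0.44  0.48 -1.84] w 0.021
shift in present axes [-0.042  0.023  0.109] in target axes [-0.041  0.023  0.109] turn [-0.013 -0.013  0.023]
cart top 247 c 587.1 157.6 size 64.0 72.6 long axis deg 139.2 z med 0.2939 p98 0.3045
cart pan 567 c 585.2 140.3 size 139.7 57.1 long axis deg 88.1 z med 0.1363 p98 0.1424
scene pan 845 c 587.3 136.9 size 136.9 59.6 long axis deg 88.5 z med 0.1353 p98 0.1406
wrist cart few 0
wrist pan 1896 c 588.3 153.9 size 101.9 56.2 long axis deg 88.5 z med 0.1369 p98 0.1415
wrist full few 0
wrist empty few 0
wrist mug 1079 c 418.8 40.9 size 77.8 72.6 long axis deg 7.9 z med 0.0837 p98 0.0871
wrist base 1759 c 565.8 -19.3 size 278.4 315.5 long axis deg 117.4 z med 0.0160 p98 0.0186
wrist ctop 14352 c 590.4 145.6 size 82.1 81.1 long axis deg 47.7 z med 0.2950 p98 0.3095
[ 0.09520709  0.18454971 -0.74641444]
```

```bash
python3 -m pendant '{"motion":[[-0.05,0.02,0.3,0,0,0],[0,0,0.4,0,0,0],[0,0,0.3,0,0,0],[0,0,0.15,0,0,0],[0,0,0.05,0,0,0],[0,0,0,0,0,0],[0,0,0,0,0,0]]}'
python3 -c "
from h import *
go(.5875,.1392,.199,-1.5)"
python3 -m pendant '{"motion":[[0,0,0.05,0,0,0],[0,0,0.05,0,0,0],[0,0,0,0,0,0],[0,0,0,0,0,0]]}'
python3 - <<'E'
from h import *
go(.5875,.1392,.199,-1.5)
im,d,P=shot('scene'); W=world(P,d); rects(W,'scene',[('pan',(.588,.14),.08,.11,.15)])
E
```

```text
time_s: 9.18
eef_pos: [0.5892, 0.1376, 0.2069]
orientation: [[0.026, 1.0, 0.001], [1.0, -0.026, 0.0], [0.0, 0.001, -1.0]]
contact_force: [0.1, 0.0, -1.5]
gripper_width: 0.021
grip_force: 58.9
t 9.18 p [0.5892 0.1376 0.2069] yaw -1.5 F [ 0.09  0.04 -1.52] w 0.021
shift in present axes [ 0.038 -0.043  0.199] in target axes [ 0.038 -0.043  0.199] turn [ 0.011 -0.004 -0.001]
time_s: 9.68
eef_pos: [0.5888, 0.1376, 0.2025]
orientation: [[0.026, 1.0, 0.0], [1.0, -0.026, 0.0], [0.0, 0.0, -1.0]]
contact_force: [0.9, 0.1, -2.4]
gripper_width: 0.0212
grip_force: 58.9
t 9.68 p [0.5888 0.1376 0.2025] yaw -1.5 F [ 0.87  0.15 -2.4 ] w 0.0212
shift in present axes [ 0.039 -0.035  0.087] in target axes [ 0.039 -0.035  0.087] turn [ 0.    -0.001  0.   ]
scene pan 556 c 588.1 133.1 size 145.2 57.6 long axis deg 87.8 z med 0.1358 p98 0.1485
```

```bash
python3 -m pendant '{"motion":[[0.04,-0.03,0.03,0,0,0],[0,0,0.03,0,0,0],[0,0,0.03,0,0,0],[0,0,0,0,0,0],[0,0,0,0,0,0]]}'
python3 - <<'E'
from h import *
go(.5875,.1392,.199,-1.5)
im,d,P=shot('side'); save(im[150:310,200:360].repeat(3,0).repeat(3,1),'s3.png')
E
```

```text
time_s: 10.35
eef_pos: [0.5877, 0.1391, 0.1989]
orientation: [[0.026, 1.0, 0.0], [1.0, -0.026, 0.0], [0.0, 0.0, -1.0]]
contact_force: [-0.3, -0.7, -2.2]
gripper_width: 0.0211
grip_force: 58.9
t 10.35 p [0.5877 0.1391 0.1989] yaw -1.51 F [-0.28 -0.66 -2.22] w 0.0211
shift in present axes [ 0.001 -0.005 -0.003] in target axes [ 0.001 -0.005 -0.003] turn [ 0.    -0.    -0.002]
```

View pics/s3.png

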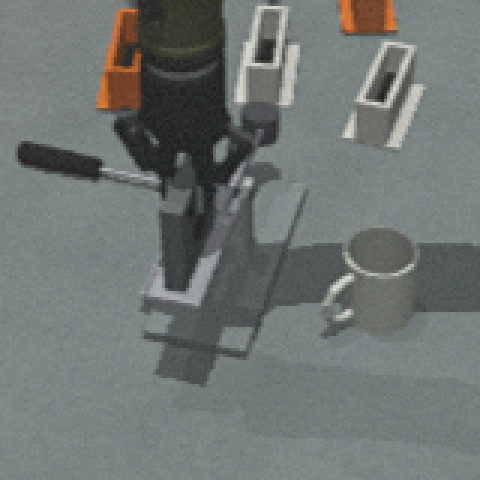

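The crop shows the cartridge over the middle of the pan (its foot at about (185,275) in the crop), inside the lip. I'll lower it the last few mm, watching the force.

```bash
python3 -m pendant '{"motion":[[0,0,0.03,0,0,0],[0,0,0,0,0,0],[0,0,0,0,0,0]]}' | grep -E "eef_pos|contact"
python3 -m pendant '{"motion":[[0,0,0.03,0,0,0],[0,0,0,0,0,0],[0,0,0,0,0,0]]}'| grep -E "eef_pos|contact"
python3 -c "
from h import *
F=[]
for i in range(3):
    im,d,P=shot('side'); F.append(arm.get_obs()['contact_force'][2])
print(F); rects(world(P,d),'side',[('pan',(.588,.14),.08,.11,.15)])"
```

```text
eef_pos: [0.5878, 0.1392, 0.1979]
contact_force: [-0.2, 0.3, 0.4]
eef_pos: [0.5878, 0.1393, 0.1966]
contact_force: [-1.1, 0.4, 0.6]
[np.float64(0.40442080687580195), np.float64(0.5975447323915093), np.float64(0.14851342916833943)]
side pan 398 c 585.0 139.1 size 139.1 57.2 long axis deg 88.0 z med 0.1357 p98 0.1473
```

Contact: the force rose from -2.2 N to about 0. I'll open and watch.

```bash
python3 -m pendant '{"motion":[[0,0,0,0,0,0],[0,0,0,0,0,0],[0,0,0,0,0,0],[0,0,0,0,0,0],[0,0,0,0,0,0],[0,0,0,0,0,0],[0,0,0,0,0,0],[0,0,0,0,0,0]]}' 85
python3 -m pendant '{"motion":[[0,0,0,0,0,0],[0,0,0,0,0,0],[0,0,0,0,0,0],[0,0,0,0,0,0],[0,0,0,0,0,0],[0,0,0,0,0,0],[0,0,0,0,0,0],[0,0,0,0,0,0]]}' 85 | grep time
python3 - <<'E'
from h import *
go(.5875,.1392,.199,-1.5)
im,d,P=shot('side'); save(im[150:310,200:360].repeat(3,0).repeat(3,1),'s4.png');rects(world(P,d),'side',[('pan',(.588,.14),.08,.09,.15)])
im,d,P=shot('scene'); rects(world(P,d),'scene',[('pan',(.588,.14),.08,.09,.15),('cw',(.588,-.13),.06,.06,.2)])
z=np.load('scene0.npz'); rects(z['W'],'scene0',[('cw',(.588,-.13),.06,.06,.2)])
im,d,P=shot('wrist'); rects(world(P,d),'wrist',[('pan',(.588,.14),.08,.09,.15),('ctop',(.588,.14),.06,.195,.25)])
E
```

```text
time_s: 12.3
eef_pos: [0.5877, 0.1392, 0.1965]
orientation: [[0.026, 1.0, 0.0], [1.0, -0.026, 0.0], [0.0, 0.0, -1.0]]
contact_force: [0.0, -0.2, -0.2]
gripper_width: 0.0849
grip_force: 0.0
time_s: 13.3
t 13.3 p [0.5877 0.1392 0.1965] yaw -1.5 F [-0.59  0.28 -0.24] w 0.085
shift in present axes [ 0.    -0.004 -0.062] in target axes [ 0.    -0.004 -0.062] turn [ 0.    -0.    -0.001]
side pan 395 c 585.5 140.9 size 136.4 58.1 long axis deg 88.5 z med 0.1374 p98 0.1483
scene pan 598 c 587.6 131.9 size 143.4 58.7 long axis deg 88.2 z med 0.1358 p98 0.1488
scene cw 442 c 586.4 -108.0 size 72.1 41.9 long axis deg 70.0 z med 0.1030 p98 0.1094
scene0 cw 442 c 577.4 -108.9 size 42.9 72.2 long axis deg 105.8 z med 0.1030 p98 0.1092
wrist pan 5184 c 587.9 139.5 size 131.7 56.2 long axis deg 88.4 z med 0.1370 p98 0.1415
wrist ctop 15125 c 588.6 144.2 size 82.4 85.1 long axis deg 135.9 z med 0.2381 p98 0.2479
```

View pics/s4.png

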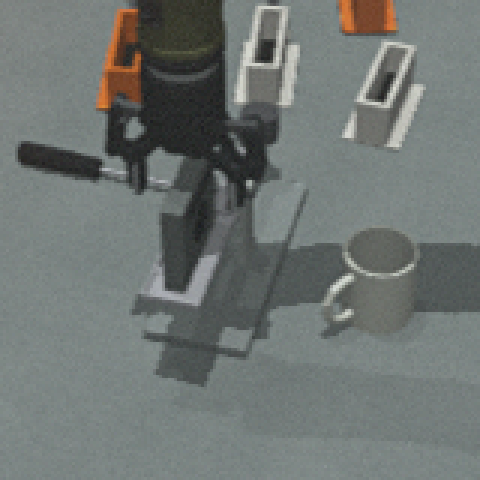

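About 2.5 s after release the cartridge stands free and upright on the pan. The pan is still up, at z 0.137 as before, so the cartridge is empty and goes to the plain dock. I'll regrasp, lift and carry it past the plain dock to look at it.

```bash
python3 -m pendant '{"motion":[[0,0,0,0,0,0],[0,0,0,0,0,0],[0,0,0,0,0,0],[0,0,0,0,0,0],[0,0,0,0,0,0],[0,0,0,0,0,0],[0,0,0,0,0,0],[0,0,-0.2,0,0,0],[0,0,-0.5,0,0,0],[0,0,-0.6,0,0,0]]}' 0 60
python3 -m pendant '{"motion":[[-0.4,-0.1,-0.1,0,0,0.1],[-0.8,-0.15,0,0,0,0.1],[-0.9,-0.2,0,0,0,0.1],[-0.9,-0.2,0,0,0,0.1],[-0.9,-0.2,0,0,0,0.1],[-0.9,-0.2,0,0,0,0.1],[-0.9,-0.2,0,0,0,0],[-0.9,-0.2,0,0,0,0],[-0.9,-0.2,0,0,0,0],[-0.9,-0.2,0,0,0,0]]}'
python3 -m pendant '{"motion":[[-0.9,-0.2,0,0,0,0],[-0.9,-0.2,0,0,0,0],[-0.9,-0.2,0,0,0,0],[-0.8,-0.2,0,0,0,0],[-0.5,-0.1,0,0,0,0],[-0.2,0,0,0,0,0],[0,0,0,0,0,0],[0,0,0,0,0,0]]}'
python3 - <<'E'
from h import *
go(.465,-.365,.25,-4.5)
im,d,P=shot('wrist'); save(im,'w5.png'); W=world(P,d); rects(W,'wrist',REG)
for n in('scene','side'):
    im,d,P=shot(n); rects(world(P,d),n,REG)
E
```

```text
time_s: 14.7
eef_pos: [0.5872, 0.1391, 0.2489]
orientation: [[0.026, 1.0, -0.001], [1.0, -0.026, -0.0], [-0.0, -0.001, -1.0]]
contact_force: [0.7, 0.3, -2.0]
gripper_width: 0.0213
grip_force: 60.5
time_s: 15.95
eef_pos: [0.4907, -0.1935, 0.2518]
orientation: [[0.08, 0.997, -0.002], [0.997, -0.08, -0.0], [-0.0, -0.002, -1.0]]
contact_force: [1.0, 0.2, -2.2]
gripper_width: 0.021
grip_force: 60.6
time_s: 16.95
eef_pos: [0.4445, -0.3545, 0.2523]
orientation: [[0.076, 0.997, 0.0], [0.997, -0.076, 0.001], [0.001, 0.0, -1.0]]
contact_force: [-0.3, -0.2, -2.0]
gripper_width: 0.0213
grip_force: 60.6
t 16.95 p [ 0.4445 -0.3545  0.2523] yaw -4.37 F [-0.26 -0.2  -2.03] w 0.0213
shift in present axes [-0.224  0.531  0.057] in target axes [-0.223  0.532  0.058] turn [ 0.001 -0.016  0.026]
wrist cart few 0
wrist pan few 0
wrist full 2264 c 619.4 -328.8 size 40.6 135.0 long axis deg 97.4 z med 0.0608 p98 0.0631
wrist empty 1646 c 466.6 -277.6 size 122.7 38.9 long axis deg 85.1 z med 0.0610 p98 0.0626
wrist mug few 0
wrist base few 0
scene cart few 0
scene pan 909 c 586.6 124.2 size 167.2 58.4 long axis deg 88.0 z med 0.1352 p98 0.1401
scene full 574 c 619.9 -331.6 size 42.3 139.2 long axis deg 97.1 z med 0.0594 p98 0.0634
scene empty 518 c 466.8 -279.8 size 124.7 43.4 long axis deg 85.0 z med 0.0590 p98 0.0629
scene mug 221 c 418.4 36.3 size 75.3 75.8 long axis deg 96.1 z med 0.0822 p98 0.0872
scene base 2609 c 566.2 -19.4 size 274.1 304.4 long axis deg 117.3 z med 0.0147 p98 0.0182
side cart few 0
side pan 697 c 584.6 126.1 size 168.0 57.9 long axis deg 88.6 z med 0.1364 p98 0.1428
side full 117 c 616.7 -329.4 size 39.9 133.0 long axis deg 96.9 z med 0.0597 p98 0.0661
side empty 155 c 464.1 -277.8 size 130.8 42.2 long axis deg 86.1 z med 0.0592 p98 0.0645
side mug 180 c 415.0 40.5 size 73.6 80.9 long axis deg 97.1 z med 0.0824 p98 0.0897
side base 1271 c 612.7 10.2 size 336.3 347.9 long axis deg 123.6 z med 0.0152 p98 0.0196
```

View pics/w5.png

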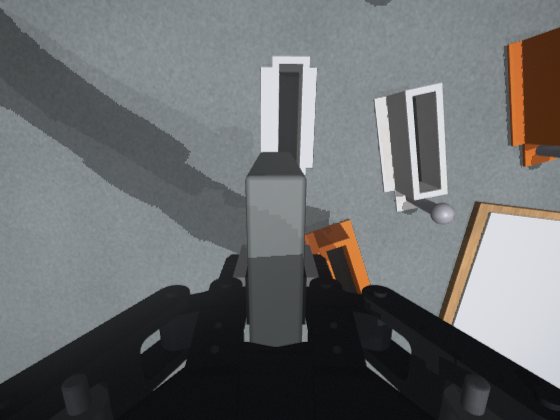

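The wrist view shows the held cartridge (top at about (275,170)), the plain dock rim at (290,110) and the post dock at (428,145). I'll check how the cartridge sits in the grip so the offset is relative.

```bash
python3 - <<'E'
from h import *
o=arm.get_obs(); R=np.array(o['orientation']); p=np.array(o['eef_pos'])
im,d,P=shot('wrist'); W=world(P,d)
T=(W-p)@R
m=(abs(T[...,1])<.02)&(abs(T[...,0])<.09)&(T[...,2]>-.055)&(T[...,2]<-.025)
q=T[m]; print(len(q),'tz',np.percentile(q[:,2],[5,50,95]).round(4))
m&=(abs(T[...,2]-np.median(q[:,2]))<.006); q=T[m]
for lo in np.arange(-.05,.07,.01):
    s=q[(q[:,0]>=lo)&(q[:,0]<lo+.01)]
    if len(s)>5: print(round(lo,2),len(s),'ty',np.percentile(s[:,1],[1,99]).round(4),'z',np.median(s[:,2]).round(4))
print('tx',np.percentile(q[:,0],[0.5,99.5]).round(4))
# lower front face/bottom: visible front end
m=(abs(T[...,1])<.02)&(T[...,2]>-.03)&(T[...,2]<.08)&(T[...,0]>.03)&(T[...,0]<.08); q=T[m]
print(len(q),'front tx',np.percentile(q[:,0],[2,50,98]).round(4),'bottom tz',np.percentile(q[:,2],[50,98]).round(4))
go(.4665,-.2778,.15,-4.9)
E
```

```text
11949 tz [-0.0481 -0.0416 -0.0366]
-0.02 892 ty [-0.0102  0.0115] z -0.0416
-0.01 1379 ty [-0.0117  0.0133] z -0.0416
0.0 1532 ty [-0.0122  0.0136] z -0.0415
0.01 1781 ty [-0.0189  0.019 ] z -0.0416
0.02 1414 ty [-0.01    0.0115] z -0.0416
0.03 1516 ty [-0.01    0.0114] z -0.0416
0.04 1634 ty [-0.01    0.0114] z -0.0416
0.05 582 ty [-0.0097  0.0112] z -0.0409
tx [-0.0179  0.0526]
765 front tx [0.0521 0.0525 0.0527] bottom tz [-0.0021  0.0565]
t 17.15 p [ 0.4442 -0.3553  0.2525] yaw -4.42 F [ 0.24  0.02 -1.53] w 0.0214
shift in present axes [1.973 0.406 2.563] in target axes [1.977 0.39  2.562] turn [ 0.002 -0.005  0.095]
```

```bash
python3 -m pendant '{"motion":[[0.3,0.1,0,0,0,0.1],[0.6,0.1,0,0,0,0],[0.6,0.1,0.3,0,0,0],[0.37,0.08,0.6,0,0,0],[0.1,0.01,0.7,0,0,0],[0,0,0.7,0,0,0],[0,0,0.4,0,0,0],[0,0,0.2,0,0,0],[0,0,0,0,0,0],[0,0,0,0,0,0]]}'
python3 - <<'E'
from h import *
go(.4660,-.2777,.127,-4.9)
o=arm.get_obs(); R=np.array(o['orientation']); p=np.array(o['eef_pos'])
im,d,P=shot('side'); save(im[140:220,280:380].repeat(6,0).repeat(6,1),'s6.png')
im,d,P=shot('wrist'); W=world(P,d)
q=W[(abs(W[...,2]-.06)<.006)&(np.hypot(W[...,0]-.466,W[...,1]+.278)<.085)]
T=(q-p)@R; print(len(T),np.percentile(T[:,0],[1,99]).round(4),np.percentile(T[:,1],[1,99]).round(4))
E
```

```text
time_s: 18.4
eef_pos: [0.4666, -0.279, 0.1372]
orientation: [[0.087, 0.996, 0.001], [0.996, -0.087, -0.001], [-0.0, 0.001, -1.0]]
contact_force: [0.2, 0.9, -1.0]
gripper_width: 0.0209
grip_force: 60.6
t 18.4 p [ 0.4666 -0.279   0.1372] yaw -5.0 F [ 0.2   0.89 -0.97] w 0.0209
shift in present axes [ 0.032 -0.019  0.254] in target axes [ 0.032 -0.019  0.254] turn [ 0.016  0.005 -0.02 ]
874 [0.0389 0.0623] [-0.0197  0.019 ]
```

View pics/s6.png

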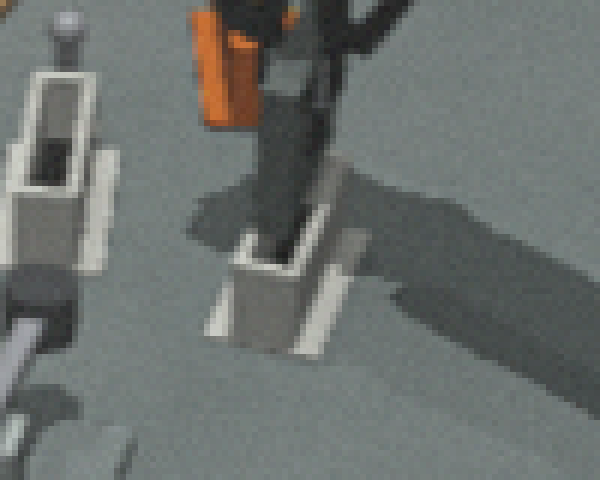

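The crop shows the cartridge hovering just above the plain dock's pocket at about (290,250), lined up with it. I'll apply a small correction and go down stepwise.

```bash
python3 -m pendant '{"motion":[[0.03,-0.02,0.1,0,0,0],[0,0,0.1,0,0,0],[0,0,0,0,0,0],[0,0,0,0,0,0]]}' | grep -E "eef|contact"
python3 -m pendant '{"motion":[[0,0,0.1,0,0,0],[0,0,0.1,0,0,0],[0,0,0,0,0,0],[0,0,0,0,0,0]]}' | grep -E "eef|contact"
python3 -c "
from h import *
go(.4660,-.2777,.1,-4.9)
im,d,P=shot('wrist');print(arm.get_obs()['contact_force'])"
```

```text
eef_pos: [0.4654, -0.2777, 0.1284]
contact_force: [0.5, 0.7, -1.8]
eef_pos: [0.4653, -0.2777, 0.1204]
contact_force: [-0.6, -0.7, -1.2]
t 19.5 p [ 0.4653 -0.2777  0.1204] yaw -5.0 F [-0.57 -0.72 -1.23] w 0.0212
shift in present axes [0.001 0.017 0.511] in target axes [0.001 0.017 0.511] turn [-0.001 -0.001 -0.021]
[ 0.71888063  0.19556747 -1.45617325]
```

```bash
python3 -m pendant '{"motion":[[0,0.01,0.05,0,0,0],[0,0,0.05,0,0,0],[0,0,0.0,0,0,0],[0,0,0,0,0,0]]}' | grep -E "eef|contact"
python3 -m pendant '{"motion":[[0,0,0.05,0,0,0],[0,0,0.05,0,0,0],[0,0,0,0,0,0],[0,0,0,0,0,0]]}' | grep -E "eef|contact"
python3 -m pendant '{"motion":[[0,0,0.05,0,0,0],[0,0,0.05,0,0,0],[0,0,0,0,0,0],[0,0,0,0,0,0]]}' | grep -E "eef|contact"
```

```text
eef_pos: [0.4657, -0.2777, 0.1164]
contact_force: [0.1, 0.5, -1.5]
eef_pos: [0.4658, -0.2777, 0.1124]
contact_force: [0.0, -0.5, -2.7]
eef_pos: [0.4658, -0.2777, 0.1084]
contact_force: [1.2, 0.4, -2.0]
```

Inside the pocket with no rim contact. Now I feel for the pad.

```bash
S='grep -E eef|contact'
python3 -m pendant '{"motion":[[0,0,0.05,0,0,0],[0,0,0.05,0,0,0],[0,0,0.05,0,0,0],[0,0,0.05,0,0,0],[0,0,0,0,0,0]]}' | $S
python3 -m pendant '{"motion":[[0,0,0.05,0,0,0],[0,0,0,0,0,0],[0,0,0,0,0,0]]}' | $S
python3 -m pendant '{"motion":[[0,0,0.05,0,0,0],[0,0,0,0,0,0],[0,0,0,0,0,0]]}' | $S
```

```text
eef_pos: [0.4657, -0.2776, 0.1003]
contact_force: [-0.0, -0.7, -2.7]
eef_pos: [0.4658, -0.2777, 0.0985]
contact_force: [-1.0, -0.1, -1.7]
eef_pos: [0.4657, -0.2777, 0.0964]
contact_force: [-1.1, 0.5, -1.3]
```

```bash
S='grep -E eef|contact'
python3 -m pendant '{"motion":[[0,0,0.05,0,0,0],[0,0,0,0,0,0],[0,0,0,0,0,0]]}' | $S
python3 -m pendant '{"motion":[[0,0,0.05,0,0,0],[0,0,0,0,0,0],[0,0,0,0,0,0]]}' | $S
python3 -m pendant '{"motion":[[0,0,0.05,0,0,0],[0,0,0,0,0,0],[0,0,0,0,0,0]]}' | $S
```

```text
eef_pos: [0.4658, -0.2777, 0.0944]
contact_force: [-0.5, -1.0, -2.3]
eef_pos: [0.4657, -0.2777, 0.0924]
contact_force: [0.4, 0.6, -1.7]
eef_pos: [0.4657, -0.2777, 0.0904]
contact_force: [-0.0, -0.5, -1.3]
```

```bash
S='grep -E eef|contact'
python3 -m pendant '{"motion":[[0,0,0.05,0,0,0],[0,0,0,0,0,0],[0,0,0,0,0,0]]}' | $S
python3 -m pendant '{"motion":[[0,0,0.05,0,0,0],[0,0,0,0,0,0],[0,0,0,0,0,0]]}' | $S
python3 -m pendant '{"motion":[[0,0,0.05,0,0,0],[0,0,0,0,0,0],[0,0,0,0,0,0]]}' | $S
```

```text
eef_pos: [0.4657, -0.2777, 0.0884]
contact_force: [0.5, -0.3, -1.9]
eef_pos: [0.4657, -0.2777, 0.0864]
contact_force: [-0.1, 0.3, -2.0]
eef_pos: [0.4657, -0.2777, 0.0844]
contact_force: [0.6, -0.8, -0.7]
```

```bash
S='grep -E eef|contact'
python3 -m pendant '{"motion":[[0,0,0.025,0,0,0],[0,0,0,0,0,0],[0,0,0,0,0,0]]}' | $S
python3 -m pendant '{"motion":[[0,0,0.05,0,0,0],[0,0,0,0,0,0],[0,0,0,0,0,0]]}' | $S
python3 -m pendant '{"motion":[[0,0,0.05,0,0,0],[0,0,0,0,0,0],[0,0,0,0,0,0]]}' | $S
```

```text
eef_pos: [0.4658, -0.2777, 0.0835]
contact_force: [0.2, 1.0, -2.1]
eef_pos: [0.4659, -0.2777, 0.0815]
contact_force: [-0.1, -0.8, -0.5]
eef_pos: [0.4659, -0.2778, 0.0797]
contact_force: [0.4, 0.5, 2.2]
```

Pad found at about TCP z 0.0818: the pad now carries about 4 N. I'll press on gradually to about 14 N.

```bash
S='grep -E eef|contact|width'
python3 -m pendant '{"motion":[[0,0,0.05,0,0,0],[0,0,0,0,0,0],[0,0,0,0,0,0]]}' | $S
python3 -m pendant '{"motion":[[0,0,0.03,0,0,0],[0,0,0,0,0,0],[0,0,0,0,0,0]]}' | $S
```

```text
eef_pos: [0.4659, -0.2778, 0.0778]
contact_force: [-0.8, 1.0, 6.8]
gripper_width: 0.0214
eef_pos: [0.4659, -0.2778, 0.0769]
contact_force: [-0.6, 0.6, 8.5]
gripper_width: 0.0213
```

```bash
S='grep -E eef|contact|width'
python3 -m pendant '{"motion":[[0,0,0.03,0,0,0],[0,0,0,0,0,0],[0,0,0,0,0,0]]}' | $S
python3 -m pendant '{"motion":[[0,0,0.01,0,0,0],[0,0,0,0,0,0],[0,0,0,0,0,0],[0,0,0,0,0,0]]}' | $S
```

```text
eef_pos: [0.4659, -0.2778, 0.0758]
contact_force: [-0.1, 0.6, 10.7]
gripper_width: 0.0214
eef_pos: [0.4659, -0.2778, 0.0755]
contact_force: [-0.6, 1.1, 10.5]
gripper_width: 0.0213
```

```bash
S='grep -E eef|contact|width|time'
python3 -m pendant '{"motion":[[0,0,0.015,0,0,0],[0,0,0,0,0,0],[0,0,0,0,0,0],[0,0,0,0,0,0]]}' | $S
python3 -m pendant '{"motion":[[0,0,-0.05,0,0,0],[0,0,-0.05,0,0,0],[0,0,-0.04,0,0,0],[0,0,0,0,0,0],[0,0,0,0,0,0]]}' | $S
```

```text
time_s: 27.92
eef_pos: [0.4659, -0.2778, 0.075]
contact_force: [-1.8, 1.0, 12.5]
gripper_width: 0.0213
time_s: 28.55
eef_pos: [0.4659, -0.2778, 0.0795]
contact_force: [-0.1, 0.4, 3.7]
gripper_width: 0.0212
```

```bash
S='grep -E eef|contact|width|time'
python3 -m pendant '{"motion":[[0,0,-0.045,0,0,0],[0,0,0,0,0,0],[0,0,0,0,0,0]]}' | $S
python3 -m pendant '{"motion":[[0,0,0,0,0,0],[0,0,0,0,0,0],[0,0,0,0,0,0],[0,0,0,0,0,0],[0,0,0,0,0,0],[0,0,0,0,0,0],[0,0,0,0,0,0]]}' 85 | $S
python3 -m pendant '{"motion":[[0,0,-0.2,0,0,0],[0,0,-0.5,0,0,0],[0,0,-0.8,0,0,0],[0,0,-0.8,0,0,0],[0,0,-0.8,0,0,0],[0,0,-0.5,0,0,0],[0,0,-0.2,0,0,0],[0,0,0,0,0,0],[0,0,0,0,0,0],[0,0,0,0,0,0]]}' | $S
python3 - <<'E'
from h import *
im,d,P=shot('wrist'); save(im,'w7.png'); rects(world(P,d),'wrist',[('ctop',(.466,-.278),.07,.105,.14),('empty',(.466,-.278),.085,.053,.068)])
im,d,P=shot('scene'); rects(world(P,d),'scene',[('ctop',(.466,-.278),.07,.115,.14)])
print(arm.get_obs()['contact_force'])
E
```

```text
time_s: 28.92
eef_pos: [0.4659, -0.2778, 0.0813]
contact_force: [1.1, -0.6, -1.3]
gripper_width: 0.021
time_s: 29.8
eef_pos: [0.4657, -0.2777, 0.0815]
contact_force: [-0.9, -0.6, 0.5]
gripper_width: 0.0851
time_s: 31.05
eef_pos: [0.4653, -0.2774, 0.2326]
contact_force: [0.8, -0.2, -0.6]
gripper_width: 0.0848
wrist ctop 2752 c 466.6 -277.4 size 104.1 22.0 long axis deg 85.0 z med 0.1228 p98 0.1242
wrist empty 1400 c 466.5 -278.2 size 122.7 39.1 long axis deg 85.1 z med 0.0611 p98 0.0625
scene ctop 460 c 467.6 -280.1 size 105.6 25.4 long axis deg 84.2 z med 0.1212 p98 0.1239
[-0.11334591 -0.2881067   1.23375068]
```

View pics/w7.png

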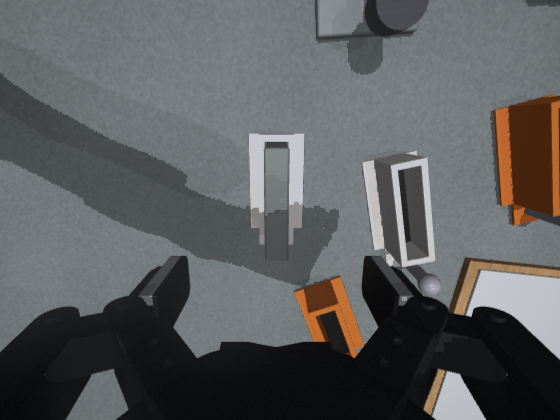

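The cartridge stands upright at (276,200), centred in the plain dock and released. Its top is at z 0.123, so its underside is about 21 mm up.

```bash
python3 -c "
from rig import arm
print(arm.sign_off())"
```

```text
the job is handed in; nothing more can be done
None
```

The pan stayed up, so I judged the cartridge empty; it was pressed to about 14 N in the plain dock, stands there upright and released, and the job was handed in at about 31 s (verdict not shown).

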